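# Open the tackle-box rack

## Robot

A 6-joint arm with a two-finger parallel gripper is mounted at the origin on the work surface. World frame = base frame: x ahead of the robot, y to its left, z up, the work surface at z = 0. Lengths are in m, angles in rad, forces in N, time in s.
With the tool pointing down it reaches from about 0.4 to 0.825 m from the base axis. Payload 7 kg.
Tool frame: the origin (TCP) lies at the very end of the fingers, on their centre line; the grasp point (between the pads) lies 19 mm behind it; z points along the fingers, y is the line along which they close (so a half turn about z gives the same grasp; the last joint's range is limited). The gripper opens to 88 mm and grips with 3 to 60 N. Pads are 19 mm wide; open, the fingers measure 130 mm over their backs; the gripper's body (78 mm by 193 mm) begins 47 mm behind the grasp point.
Start: joints at [-0.92, 0.359, 0.012, 0, -1.224, -0.288], TCP at [0.24, -0.631, 0.227] pointing down, gripper open.
Joint ranges: [-3.07, 3.07], [-1.43, 2.12], [-1.02, 1.25], [-3.03, 1.67], [-3.05, -0], [-3.03, 3.03]. Speed limits (rad/s): [2.39, 2.39, 3.01, 3.14, 3.14, 3.14].

## Interface

Orientations are given as [roll, pitch, yaw] about the fixed x, y, z axes, in that order (R = Rz(yaw) Ry(pitch) Rx(roll)).
In Python, from station import arm gives the robot as it stands. The module is installed in compiled form; this text tells all that it offers.
- The arm moves only by the shell command python3 -m crank 'ROWS' [FORCE]. ROWS is JSON, a list of rows, each an object of numbers: "dx", "dy", "dz": the shift along the world's x, y, z in m; "twist": the turn about the world's z in degrees; "grip": the opening, from -1 (shut) to 1 (fully open). A call has exactly 5 rows; each row is the pose to reach, as a shift and turn from the pose commanded when the call began; what a row does not reach only later rows make up. A row lasts 1/12 s, in which the tool goes at most 41.7 mm and 7.16 degrees, less where a joint would pass 70% of its speed; a pose out of reach is approached as far as the arm can. A call with a gripper value outside its range is refused whole. The fingers move at their own pace and stop on an object; FORCE is the grip in N (left out, the last holds). Time passes only in rows, so rows that repeat a pose let the fingers close, or fill a call up. It gives the time, the measured TCP pose, the force, the opening and the grip force at its end, in the units of the state.
- arm.get_state(): the state, without advancing time (a new reading comes with each control period).
- arm.grab_frame(name): name is "side" or "top"; returns the picture (480x640x3 uint8, red, green, blue); there is no depth.
- arm.get_calibration(name): a dict with "fx", "fy", "cx", "cy" (pixels), "cam_to_world" (4x4, takes a point from camera to world coordinates). Camera axes: x right, y down, z forward; pixel columns grow to the right and rows downward; lengths in m; the calibration is good to about 2 mm. A picture is of the moment at which its call begins. get_calibration takes no time and is no camera call.
- arm.job_done(): hands the job in; it is judged then, once.
The state is a dict: "t": time; "q": joint angles; "qd": joint speeds; "joint_efforts": joint torques, N m; "eef_pos": TCP position; "ee_rot": TCP orientation; "force": force on the tool from outside, world axes, zero at the start; "moment": the same for the moment, N m; "width": finger opening in m; "gripper_force": force on a finger pad.
Only numpy, scipy, OpenCV 4.12 (cv2) and the standard library are available. Lean on these libraries where they do the work, as an engineer would, in place of code of your own. Each camera call takes 0.05 s, during which the arm holds its last target. There are 200 camera calls.

## Task

On the stall counter, open up the box rack for restocking: press the release pad on its sliding stop with your fingertips and, keeping it pressed, push the stop back along its toothed bar, away from the row of boxes, until it is fully home against the block at the end of the bar. Then let the pad spring up and take your hand clear. Nothing is to be picked up: leave the boxes and everything else on the counter where they stand.

Things in the scene. Friction and masses are not known exactly. Their poses are not given: they have to be found in the camera images.
- rack: Fixed steel rack, 210 mm (its x, away from the robot) by 425 mm (its y). Origin on the counter under the middle of the bar, which runs along y at x = 0: 30 mm wide, top 34 mm up, teeth at 8 mm pitch. Fixed end plate at y = -200 mm, 85 mm high. Deck 8 mm high at x 50 to 165 mm carries the row of boxes. +y is the way to push the stop: the robot's left, turned by up to 0.3 rad.
- end_block (a point): Middle of the face, looking to the rack's -y, of the steel end block at the bar's +y end, 96 mm wide and 40 mm high; this point is 20 mm up. The stop's carriage comes home here, 2 mm off the face.
- stop (a joint): Travel of the stop along the bar, m: 0 = nearest the boxes, 0.200 = fully home at the end block (hard limit). Starts at 0.01 to 0.09. Carriage centre: rack y = -50 mm + travel. Pad up: a ratchet blocks it rigidly towards +y, clicks along towards -y. Pad down: slides with about 1 N. When the pad comes up it snaps into the next notch towards +y, up to 8 mm on. Cannot lift off.
- stop_ridge (a point): Middle of the upright face to push on: the -y side of a ridge across the +y end of the stop's aluminium carriage. Ridge 80 mm wide (rack x), 10 mm thick, 40 to 74 mm above the counter; this point 60 mm up. Axes as the rack's. Carriage 96 mm (x) by 90 mm (y), top 42 mm up; from its -y end a jaw plate, top 80 mm up, reaches over the deck (x 45 to 160 mm).
- release (a joint): Press of the release pad, m: 0 = up (locked), 0.008 = fully down. Spring: 3.5 N to start it, 7 N fully down. The ratchet is free from about 0.005; keep the pad fully down while pushing. It springs up by itself when let go. It is up at the start (ignore the first half second).
- release_top (a point): Centre of the top of the release pad: black plastic with grey ribs, 60 mm (rack x) by 56 mm (rack y), on top of the carriage, 52 mm above the counter when up, 44 mm when down. Moves with the pad. Axes as the rack's. It lies 35 mm before the face of the ridge, so fingertips can stand on the pad and push against the ridge.
- box0: Flat lidded plastic tackle box standing on its long edge on the rack's deck, in a row against the fixed end plate: 100 mm (rack x) by 32 mm thick (rack y) by 78 mm high, about 180 g. Origin: centre of its underside. Leave it alone.
- box1: Flat lidded plastic tackle box standing on its long edge on the rack's deck, in a row against the fixed end plate: 100 mm (rack x) by 32 mm thick (rack y) by 78 mm high, about 180 g. Origin: centre of its underside. Leave it alone.
- box2: Flat lidded plastic tackle box standing on its long edge on the rack's deck, in a row against the fixed end plate: 100 mm (rack x) by 32 mm thick (rack y) by 78 mm high, about 180 g. Origin: centre of its underside. Leave it alone.
- sinker0: Loose flat lead sinker lying on the counter on the robot's side of the rack, about 65 by 52 by 14 mm. Origin: centre of its underside. Leave it alone.
- sinker1: Loose flat lead sinker lying on the counter on the robot's side of the rack, about 55 by 44 by 14 mm. Origin: centre of its underside. Leave it alone.
- cone: Loose cone-shaped sinker standing on the counter on the robot's side of the rack, 44 mm across, 45 mm high. Origin: centre of its underside. Leave it alone.
- jar: Clear plastic jar, 56 mm across, 75 mm high, standing on the counter beyond one end of the rack. Origin: centre of its underside. Leave it alone.
- spool: Green plastic line spool lying flat on the counter beyond one end of the rack, 64 mm across, 32 mm high. Origin: centre of its underside. Leave it alone.

How it is judged:
On the way, in this order (a step that is already met when the one before it is completed fails the run):
1. the release pad is pressed down (value of joint release above 0.005 m and value of joint stop below 0.15 m), for 0.2 s.
2. the stop is pushed back home against the end block (value of joint stop above 0.195 m), for 0.1 s.
At the end, for the whole second after the job is handed in: The stop is within 5 mm of its end block and still, the release pad is up again (within 2 mm), the three boxes stand upright (within 0.15 rad), and every loose thing is within 20 mm of where it began (value of joint stop above 0.195 m and value of joint release below 0.002 m and velocity of joint stop below 0.01 m/s and angle between each of box0, box1, box2's own z axis and vertical below 0.15 rad and distance of each of box0, box1, box2, sinker0, sinker1, cone, jar, spool from where it was at the start of the episode below 0.02 m); the robot touches nothing.
It fails at once if a box of the row was lifted, tipped or moved by more than 20 mm (distance of any of box0, box1, box2 from where it was at the start of the episode above 0.02 m).
It fails at once if another loose thing was lifted, knocked over or moved by more than 20 mm (distance of any of sinker0, sinker1, cone, jar, spool from where it was at the start of the episode above 0.02 m).
It also fails if it takes over 38 s, if anything falls off the work surface, if the arm or the gripper's body presses on something with over 40 N, if the wrist force passes 120 N, or if a joint passes its speed limit or range.

## Working session

There is one attempt and no reset: what is moved stays moved. The work goes in short steps, Python scripts to look and compute and a shell command to move; the robot and the scene stay as the last step left them, time stands still between calls to the robot, and variables do not carry over. Pictures are saved under pics/ and viewed, at most 10 in all, crops included, and the job is handed in when it is done.

```bash
mkdir -p pics
python3 - <<'E'
from station import arm
import cv2
for n in("top","side"):
    cv2.imwrite(f"pics/{n}0.png",arm.grab_frame(n)[:,:,::-1])
    c=arm.get_calibration(n);print({k:(v if k!="cam_to_world" else [[round(float(x),3) for x in r] for r in v]) for k,v in c.items()})
s=arm.get_state();print(s)
E
```

```text
{'fx': 571.167963508115, 'fy': 571.167963508115, 'cx': 315.8105629489012, 'cy': 240.99767833368927, 'cam_to_world': [[0.0, -0.986, 0.17, 0.367], [-1.0, -0.005, -0.026, 0.031], [0.027, -0.169, -0.985, 1.101], [0.0, 0.0, 0.0, 1.0]]}
{'fx': 574.9416922157465, 'fy': 574.9416922157465, 'cx': 308.55917209302913, 'cy': 238.59746005369755, 'cam_to_world': [[-0.98, -0.131, 0.151, 0.355], [-0.199, 0.567, -0.8, 0.879], [0.019, -0.814, -0.581, 0.711], [0.0, 0.0, 0.0, 1.0]]}
{'t': 0.1, 'q': array([-9.19869197e-01,  3.59349616e-01,  1.11482406e-02, -3.03431144e-04,
       -1.22409543e+00, -2.88109193e-01]), 'qd': array([-0.00073046, -0.00127827,  0.00264253,  0.00122872,  0.00183964,
       -0.00010355]), 'joint_efforts': array([-4.51554341e-03, -5.84161878e+01,  2.93746662e+01,  7.01562256e+00,
        1.00647920e-02, -5.99026475e-05]), 'eef_pos': array([ 0.2393881 , -0.63065758,  0.2256941 ]), 'ee_rot': array([ 3.14007296e+00, -1.52883881e-04, -2.77887792e+00]), 'force': array([0.80708327, 0.34877124, 0.18015375]), 'moment': array([-0.02372008,  0.01263824,  0.0340789 ]), 'gripper_force': 0.0, 'width': 0.08748274489907856}
```

View pics/top0.png

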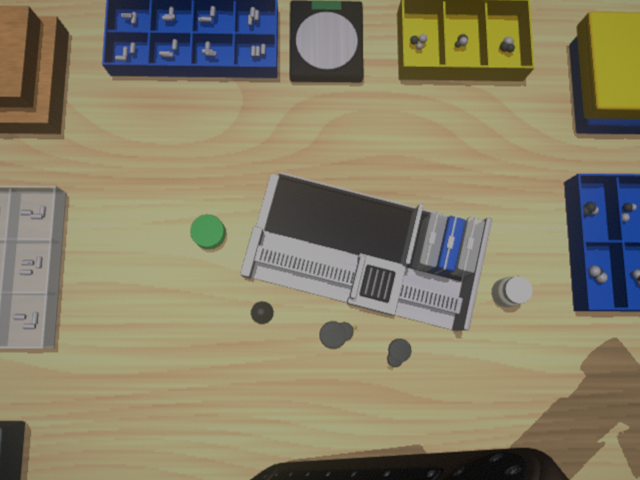

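View pics/side0.png

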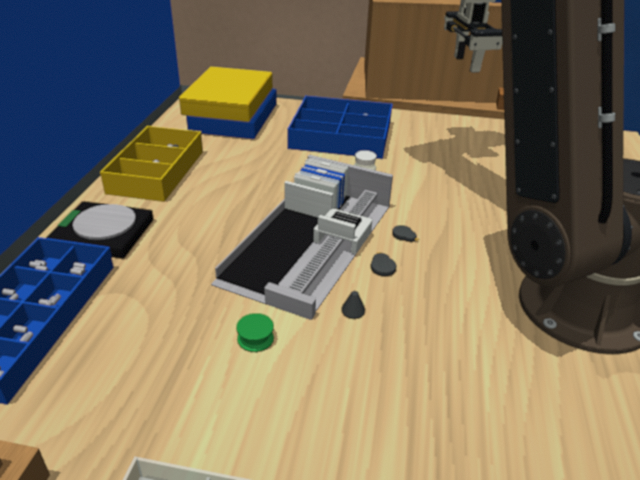

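The top view shows the pad at about (378,283), the ridge just left of it (about 355,279), the end block at (253,254), and the boxes at right (430–475,245). The sinkers and cone are below the rack. I'll zoom in for exact pixels.

Run:
```python
import cv2
im=cv2.imread("pics/top0.png")[220:340,235:435]
cv2.imwrite("pics/crop.png",cv2.resize(im,(800,480),interpolation=cv2.INTER_CUBIC))
```

```text
(no output)
```

View pics/crop.png

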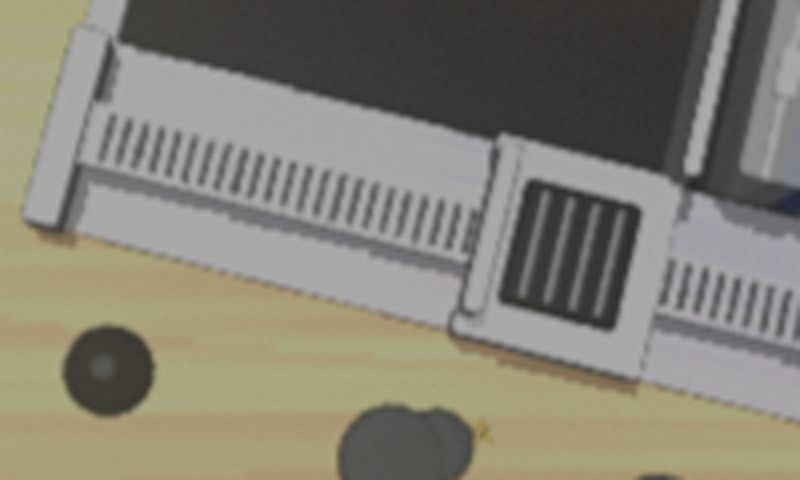

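The crop shows the pad corners at (532,180), (641,207), (609,330) and (500,302). The ridge's pushing edge runs (523,143) to (483,315), and the end block's face edge runs (108,45) to (65,230).

Run:
```python
from station import arm
import numpy as np
c=arm.get_calibration("top");T=np.array(c["cam_to_world"])
def P(u,v,z):
    u=235+(u+.5)/4-.5;v=220+(v+.5)/4-.5
    d=T[:3,:3]@[(u-c["cx"])/c["fx"],(v-c["cy"])/c["fy"],1]
    return T[:3,3]+d*(z-T[2,3])/d[2]
pc=np.array([P(*p,.052) for p in[(532,180),(641,207),(609,330),(500,302)]])
e=np.array([P(108,45,.04),P(65,230,.04)]);r=np.array([P(523,143,.074),P(483,315,.074)])
print(pc.mean(0),e.mean(0),r.mean(0))
for a,b in[(pc[0],pc[3]),(pc[1],pc[2]),e,r,(pc[1],pc[0]),(pc[2],pc[3])]:
    d=a-b;print(np.linalg.norm(d),np.degrees(np.arctan2(d[1],d[0])))
print(np.linalg.norm(e.mean(0)[:2]-r.mean(0)[:2]))
```

```text
[ 0.46867001 -0.11092364  0.052     ] [0.52433724 0.11386322 0.04      ] [ 0.478238   -0.07755719  0.074     ]
0.05867170152842081 -15.413963125367905
0.059087777736480857 -15.779884299197509
0.08959514333235977 -11.919359970813037
0.0805038150267772 -13.756177194017146
0.051999801490315446 -103.81184819701004
0.05161256898911974 -104.2605143301672
0.196893152728822
```

Pad centre is at (0.469,-0.111), rack yaw is about -14°, and +y is (0.242,0.970). The stop has about 185 mm left to go. I'll shut the fingers, twist +55° and move over the pad at the current height.

```bash
python3 -m crank '[{"dx":0.015,"dy":0.035,"twist":6.5,"grip":-1},{"dx":0.030,"dy":0.070,"twist":13,"grip":-1},{"dx":0.045,"dy":0.105,"twist":19.5,"grip":-1},{"dx":0.060,"dy":0.140,"twist":26,"grip":-1},{"dx":0.075,"dy":0.175,"twist":32,"grip":-1}]' 20
python3 -m crank '[{"dx":0.015,"dy":0.035,"twist":5,"grip":-1},{"dx":0.030,"dy":0.070,"twist":10,"grip":-1},{"dx":0.045,"dy":0.105,"twist":15,"grip":-1},{"dx":0.060,"dy":0.140,"twist":19,"grip":-1},{"dx":0.075,"dy":0.175,"twist":23,"grip":-1}]'
```

```text
invalid input at $[0]: expected keys dx, dy, dz, twist, grip
invalid input at $[0]: expected keys dx, dy, dz, twist, grip
```

```bash
python3 -m crank '[{"dx":0.015,"dy":0.035,"dz":0,"twist":6.5,"grip":-1},{"dx":0.030,"dy":0.070,"dz":0,"twist":13,"grip":-1},{"dx":0.045,"dy":0.105,"dz":0,"twist":19.5,"grip":-1},{"dx":0.060,"dy":0.140,"dz":0,"twist":26,"grip":-1},{"dx":0.075,"dy":0.175,"dz":0,"twist":32,"grip":-1}]' 20
python3 -m crank '[{"dx":0.015,"dy":0.035,"dz":0,"twist":5,"grip":-1},{"dx":0.030,"dy":0.070,"dz":0,"twist":10,"grip":-1},{"dx":0.045,"dy":0.105,"dz":0,"twist":15,"grip":-1},{"dx":0.060,"dy":0.140,"dz":0,"twist":19,"grip":-1},{"dx":0.075,"dy":0.175,"dz":0,"twist":23,"grip":-1}]'
```

```text
t: 0.52
eef_pos: [0.3146, -0.4543, 0.226]
ee_rot: [3.141, 0.0, -2.215]
force: [1.3, 0.4, 0.3]
width: 0.0597
gripper_force: 0.0
t: 0.93
eef_pos: [0.3896, -0.2793, 0.2265]
ee_rot: [3.142, 0.0, -1.816]
force: [1.4, -0.6, 0.1]
width: 0.0267
gripper_force: 0.0
```

```bash
python3 -m crank '[{"dx":0.017,"dy":0.037,"dz":0,"twist":0,"grip":-1},{"dx":0.034,"dy":0.074,"dz":0,"twist":0,"grip":-1},{"dx":0.050,"dy":0.110,"dz":0,"twist":0,"grip":-1},{"dx":0.067,"dy":0.147,"dz":-0.01,"twist":0,"grip":-1},{"dx":0.083,"dy":0.183,"dz":-0.02,"twist":0,"grip":-1}]'
python3 -m crank '[{"dx":0,"dy":0,"dz":-0.03,"twist":0,"grip":-1},{"dx":0,"dy":0,"dz":-0.06,"twist":0,"grip":-1},{"dx":0,"dy":0,"dz":-0.09,"twist":0,"grip":-1},{"dx":0,"dy":0,"dz":-0.117,"twist":0,"grip":-1},{"dx":0,"dy":0,"dz":-0.117,"twist":0,"grip":-1}]'
python3 - <<'E'
from station import arm
import cv2,numpy as np
a=arm.grab_frame("side")[190:290,270:420,::-1];b=arm.grab_frame("top")[210:310,310:460,::-1]
cv2.imwrite("pics/c2.png",cv2.resize(np.vstack([a,b]),(450,600),interpolation=cv2.INTER_CUBIC))
s=arm.get_state();print(s["t"],s["force"],s["eef_pos"],s["width"])
E
```

```text
t: 1.35
eef_pos: [0.4732, -0.0959, 0.2069]
ee_rot: [-3.14, 0.001, -1.819]
force: [0.9, -0.8, -0.3]
width: 0.0006
gripper_force: 0.0
t: 1.77
eef_pos: [0.4687, -0.0981, 0.0848]
ee_rot: [3.133, -0.003, -1.82]
force: [-0.9, -0.6, -0.3]
width: 0.0003
gripper_force: 0.0
1.8667 [0.72528386 0.54030025 0.60782125] [ 0.47211911 -0.09823379  0.08944784] 0.0005079919580280031
```

View pics/c2.png

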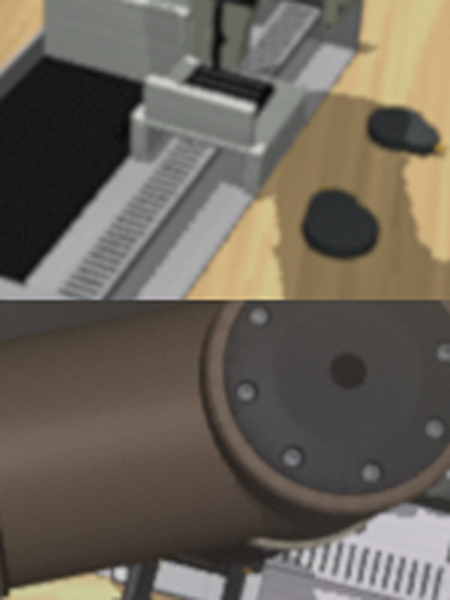

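The fingertips hang over the pad, behind the ridge in the side view (about (215,60) in the crop). Nothing has been touched, so I'll press down gently.

```bash
python3 -m crank '[{"dx":0,"dy":0.002,"dz":-0.01,"twist":0,"grip":-1},{"dx":0,"dy":0.002,"dz":-0.02,"twist":0,"grip":-1},{"dx":0,"dy":0.002,"dz":-0.028,"twist":0,"grip":-1},{"dx":0,"dy":0.002,"dz":-0.034,"twist":0,"grip":-1},{"dx":0,"dy":0.002,"dz":-0.034,"twist":0,"grip":-1}]'
python3 -m crank '[{"dx":0,"dy":0,"dz":-0.002,"twist":0,"grip":-1},{"dx":0,"dy":0,"dz":-0.004,"twist":0,"grip":-1},{"dx":0,"dy":0,"dz":-0.006,"twist":0,"grip":-1},{"dx":0,"dy":0,"dz":-0.008,"twist":0,"grip":-1},{"dx":0,"dy":0,"dz":-0.008,"twist":0,"grip":-1}]'
```

```text
t: 2.28
eef_pos: [0.4726, -0.0961, 0.0556]
ee_rot: [3.142, 0.0, -1.819]
force: [0.1, 0.2, -0.1]
width: 0.0004
gripper_force: 0.0
t: 2.7
eef_pos: [0.4731, -0.096, 0.0478]
ee_rot: [-3.141, 0.0, -1.819]
force: [-0.5, 0.8, 5.2]
width: 0.0007
gripper_force: 2.5
```

```bash
python3 -m crank '[{"dx":0,"dy":0,"dz":-0.001,"twist":0,"grip":-1},{"dx":0,"dy":0,"dz":-0.002,"twist":0,"grip":-1},{"dx":0,"dy":0,"dz":-0.003,"twist":0,"grip":-1},{"dx":0,"dy":0,"dz":-0.0045,"twist":0,"grip":-1},{"dx":0,"dy":0,"dz":-0.0045,"twist":0,"grip":-1}]'
```

```text
t: 3.12
eef_pos: [0.4731, -0.0961, 0.0441]
ee_rot: [-3.141, -0.0, -1.818]
force: [-2.6, -0.1, 12.8]
width: 0.0004
gripper_force: 6.5
```

The pad has bottomed out at 12.8 N. Now the push along the bar.

```bash
python3 -m crank '[{"dx":0.001,"dy":0.004,"dz":0,"twist":0,"grip":-1},{"dx":0.002,"dy":0.009,"dz":0,"twist":0,"grip":-1},{"dx":0.004,"dy":0.015,"dz":-0.0005,"twist":0,"grip":-1},{"dx":0.006,"dy":0.023,"dz":-0.0005,"twist":0,"grip":-1},{"dx":0.008,"dy":0.031,"dz":-0.0005,"twist":0,"grip":-1}]'
```

```text
t: 3.53
eef_pos: [0.4812, -0.065, 0.044]
ee_rot: [-3.14, -0.0, -1.818]
force: [-4.3, -0.7, 17.0]
width: 0.0006
gripper_force: 8.6
```

```bash
python3 -m crank '[{"dx":0.002,"dy":0.010,"dz":0,"twist":0,"grip":-1},{"dx":0.005,"dy":0.020,"dz":0,"twist":0,"grip":-1},{"dx":0.0075,"dy":0.030,"dz":0,"twist":0,"grip":-1},{"dx":0.010,"dy":0.040,"dz":0,"twist":0,"grip":-1},{"dx":0.0125,"dy":0.050,"dz":0,"twist":0,"grip":-1}]'
python3 -m crank '[{"dx":0.002,"dy":0.010,"dz":0,"twist":0,"grip":-1},{"dx":0.005,"dy":0.020,"dz":0,"twist":0,"grip":-1},{"dx":0.0075,"dy":0.030,"dz":0,"twist":0,"grip":-1},{"dx":0.010,"dy":0.040,"dz":0,"twist":0,"grip":-1},{"dx":0.0125,"dy":0.050,"dz":0,"twist":0,"grip":-1}]'
```

```text
t: 3.95
eef_pos: [0.4941, -0.0146, 0.0441]
ee_rot: [-3.14, 0.0, -1.818]
force: [-2.0, 0.0, 15.2]
width: 0.0003
gripper_force: 7.7
t: 4.37
eef_pos: [0.507, 0.0356, 0.0441]
ee_rot: [-3.139, 0.001, -1.818]
force: [0.2, -1.1, 13.3]
width: 0.0001
gripper_force: 6.8
```

```bash
python3 -m crank '[{"dx":0.002,"dy":0.008,"dz":0,"twist":0,"grip":-1},{"dx":0.004,"dy":0.016,"dz":0,"twist":0,"grip":-1},{"dx":0.006,"dy":0.024,"dz":0,"twist":0,"grip":-1},{"dx":0.008,"dy":0.032,"dz":0,"twist":0,"grip":-1},{"dx":0.010,"dy":0.040,"dz":0,"twist":0,"grip":-1}]'
python3 -m crank '[{"dx":0.0005,"dy":0.002,"dz":0,"twist":0,"grip":-1},{"dx":0.001,"dy":0.004,"dz":0,"twist":0,"grip":-1},{"dx":0.0015,"dy":0.006,"dz":0,"twist":0,"grip":-1},{"dx":0.002,"dy":0.008,"dz":0,"twist":0,"grip":-1},{"dx":0.002,"dy":0.008,"dz":0,"twist":0,"grip":-1}]'
```

```text
t: 4.78
eef_pos: [0.5172, 0.0757, 0.0441]
ee_rot: [-3.139, 0.001, -1.818]
force: [-0.2, -0.8, 12.5]
width: 0.001
gripper_force: 6.0
t: 5.2
eef_pos: [0.5194, 0.0839, 0.0442]
ee_rot: [-3.138, 0.002, -1.818]
force: [-1.4, 1.0, 12.5]
width: 0.0004
gripper_force: 6.2
```

```bash
python3 -m crank '[{"dx":0.0005,"dy":0.002,"dz":0,"twist":0,"grip":-1},{"dx":0.001,"dy":0.004,"dz":0,"twist":0,"grip":-1},{"dx":0.0015,"dy":0.006,"dz":0,"twist":0,"grip":-1},{"dx":0.002,"dy":0.008,"dz":0,"twist":0,"grip":-1},{"dx":0.002,"dy":0.008,"dz":0,"twist":0,"grip":-1}]'
python3 - <<'E'
from station import arm
import cv2
cv2.imwrite("pics/s3.png",cv2.resize(arm.grab_frame("side")[200:330,200:400,::-1],(800,520),interpolation=cv2.INTER_CUBIC))
print(arm.get_state()["force"])
E
```

```text
t: 5.62
eef_pos: [0.5198, 0.0893, 0.0439]
ee_rot: [-3.141, -0.003, -1.818]
force: [-1.1, -10.2, 16.1]
width: 0.0004
gripper_force: 7.8
[-1.26451851 -9.70885868 15.84920081]
```

View pics/s3.png

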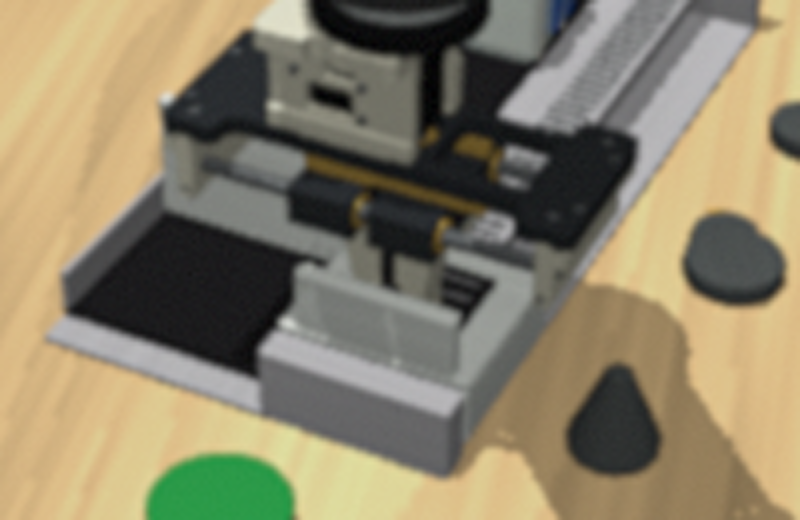

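The carriage sits against the end block at (300–460,370), with a 10 N reaction along the push direction. I'll give it one slightly firmer push, then lift straight up.

```bash
python3 -m crank '[{"dx":0.0005,"dy":0.001,"dz":0,"twist":0,"grip":-1},{"dx":0.0005,"dy":0.002,"dz":0,"twist":0,"grip":-1},{"dx":0.0005,"dy":0.003,"dz":0,"twist":0,"grip":-1},{"dx":0.0005,"dy":0.003,"dz":0,"twist":0,"grip":-1},{"dx":0.0005,"dy":0.003,"dz":0,"twist":0,"grip":-1}]'
python3 -m crank '[{"dx":0,"dy":-0.001,"dz":0.003,"twist":0,"grip":-1},{"dx":0,"dy":-0.002,"dz":0.007,"twist":0,"grip":-1},{"dx":0,"dy":-0.002,"dz":0.011,"twist":0,"grip":-1},{"dx":0,"dy":-0.003,"dz":0.016,"twist":0,"grip":-1},{"dx":0,"dy":-0.004,"dz":0.025,"twist":0,"grip":-1}]'
python3 -m crank '[{"dx":0,"dy":0,"dz":0.03,"twist":0,"grip":-1},{"dx":0,"dy":0,"dz":0.06,"twist":0,"grip":-1},{"dx":0,"dy":0,"dz":0.09,"twist":0,"grip":-1},{"dx":0,"dy":-0.02,"dz":0.12,"twist":0,"grip":-1},{"dx":0,"dy":-0.05,"dz":0.14,"twist":0,"grip":-1}]'
python3 -m crank '[{"dx":0,"dy":-0.04,"dz":0,"twist":0,"grip":-1},{"dx":0,"dy":-0.08,"dz":0,"twist":0,"grip":-1},{"dx":0,"dy":-0.12,"dz":0,"twist":0,"grip":-1},{"dx":0,"dy":-0.15,"dz":0,"twist":0,"grip":-1},{"dx":0,"dy":-0.15,"dz":0,"twist":0,"grip":-1}]'
python3 - <<'E'
from station import arm
import cv2
cv2.imwrite("pics/s4.png",cv2.resize(arm.grab_frame("side")[150:350,200:420,::-1],(660,600),interpolation=cv2.INTER_CUBIC))
print(arm.get_state()["force"])
E
```

```text
t: 6.08
eef_pos: [0.5199, 0.0919, 0.0438]
ee_rot: [-3.141, -0.003, -1.818]
force: [-0.3, -10.8, 15.2]
width: 0.0006
gripper_force: 7.8
t: 6.5
eef_pos: [0.5194, 0.0897, 0.0672]
ee_rot: [3.14, -0.001, -1.819]
force: [-0.1, 1.2, -0.6]
width: 0.0007
gripper_force: 0.0
t: 6.92
eef_pos: [0.5211, 0.0411, 0.2112]
ee_rot: [-3.138, 0.002, -1.816]
force: [0.7, -0.4, 0.2]
width: 0.0007
gripper_force: 0.0
t: 7.33
eef_pos: [0.5193, -0.114, 0.208]
ee_rot: [3.141, -0.001, -1.822]
force: [0.3, 0.5, 0.2]
width: 0.0005
gripper_force: 0.0
[ 0.29078171  0.60945305 -0.36032387]
```

View pics/s4.png

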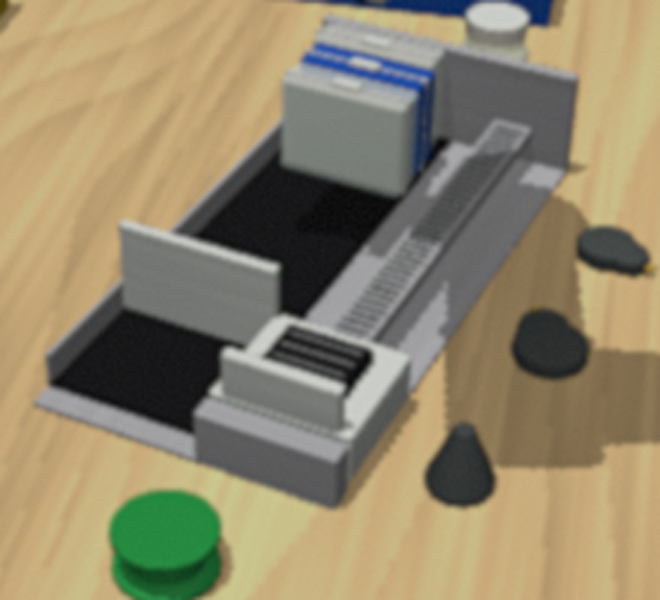

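The carriage (210–410,320–450) is flush against the end block, the pad is up, and the boxes and loose things haven't moved. The hand is well clear.

```bash
python3 -c "
from station import arm
print(arm.job_done())"
```

```text
the job is handed in; nothing more can be done
None
```

The stop was pushed home against the end block with the pad held down; the last picture shows the pad back up, the boxes and loose things in place and the hand clear, and the job is handed in (no verdict was returned).

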